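Turn the foam cutter's heat dial up to the red line

TASK

Turn up the heat on the hot-wire foam cutter's supply: with a fingertip, push the dial's bar round clockwise until the dial's white index line lines up with the red line set on the scale, without running well past it. Push only, never pinch the bar between the fingers, and leave the red marker, the pine block, the washer tub and the screwdriver where they are. Then take the hand clear.

Things in the scene. Friction and masses are not known exactly. Their poses are not given: they have to be found in the camera images.
- dial_axis (a point): On the dial's upright axis, 142 mm above the bench. The supply is a fixed teal box 260 x 190 mm, 123 mm high; the dial lies flat on its top, 20 mm towards its front from the middle. Orientation is the supply's: x from its front (aluminium plate, switch, lamp) to its rear, z up. A low meter and fuse cap (up to 16 mm high) stand behind the dial, from 70 mm off the axis.
- dial (a joint): Dial angle in rad: 0 at the low stop, growing clockwise seen from above, high stop 5.24. At 0 the index points 150 degrees anticlockwise (from above) from the supply's x axis. Held by friction (about 0.12 N m, 3 to 4 N near the bar's end); no detents or spring: it stays where it is left.
- index_mark (a point): Rim end of the white index line, 48 mm from the axis; x points outwards, z up. Dial: black skirt 97 mm across, top face 136 mm above the bench, with a straight bar grip through the axis along the index line: 18 mm wide, 136 to 160 mm above the bench (a 3 mm crown on top), ends 42 mm (index end) and 38 mm from the axis. White line runs on the bar's index half and down to the rim.
- red_marker (a joint): Where the red marker is set, in rad, measured as dial is: the dial is right when dial equals it. Fixed stiffly by friction.
- red_line (a point): Inner end of the red line, 50.5 mm from the axis, 128 mm above the bench; x points outwards, z up. The line is 4 mm wide and lies on the white scale plate (148 mm across, black lines), 50 to 70 mm from the axis; the red clip carrying it, 10 x 10 x 5 mm, sits on the plate's rim, 68 to 79 mm from the axis.
- block_centre (a point): Centre of a loose pine block, 100 x 70 x 38 mm, with two dark screw heads; lies on the bench beside the supply. Leave it alone.
- tub_centre (a point): Centre of a loose clear plastic tub of white washers, 96 mm across the rim and 55 mm high; stands on the bench beside the supply. Leave it alone.
- screwdriver_grip (a point): Middle of the orange handle (26 mm thick) of a loose screwdriver 200 mm long, lying on the bench behind the supply. Leave it alone.

How it is judged:
By the outcome, as a careful person would: the job done as asked, in the order asked, and still so for the second after the job is handed in, with the robot touching nothing.
It also fails if it takes over 38 s, if anything falls off the work surface, if the arm or the gripper's body presses on something with over 40 N, if the wrist force passes 120 N, or if a joint passes its speed limit or range.

ROBOT

A 6-joint arm with a two-finger parallel gripper is mounted at the origin on the work surface. World frame = base frame: x ahead of the robot, y to its left, z up, the work surface at z = 0. Lengths are in mm, angles in rad, forces in N, time in s.
With the tool pointing down it reaches from about 325 to 850 mm from the base axis. Payload 15.5 kg.
Tool frame: the origin (TCP) lies at the very end of the fingers, on their centre line; the grasp point (between the pads) lies 19 mm behind it (bot.hold_point_z is the z of the grasp point in the tool frame, in mm); z points along the fingers, y is the direction in which the jaws open and shut (so a half turn about z gives the same grasp; the last joint's range is limited). The gripper opens to 91 mm and grips with 3 to 60 N. Pads are 32 mm wide; open, the fingers measure 118 mm over their backs; the gripper's body (76 mm by 178 mm) begins 60 mm behind the grasp point.
Start: joints at [1.034, 0.494, 1.345, -0, 1.302, -0.096], TCP at [267.225, 564.993, 213.915] pointing down, gripper open.
Joint ranges: [-2.91, 2.91], [-0.82, 2.16], [0.22, 2.67], [-1.22, 4.37], [0.12, 2.79], [-3.08, 3.08]. Speed limits (rad/s): [1.89, 1.89, 2.57, 3.01, 3.01, 3.01].

INTERFACE

Orientations are given as [roll, pitch, yaw] about the fixed x, y, z axes, in that order (R = Rz(yaw) Ry(pitch) Rx(roll)).
In Python, from rig import bot, move_gripper, read_state, viewer, sign_off gives the robot as it stands. Calls block until the motion is done:
- bot.move_ptp(position, orientation): joint-space move of the TCP to a pose.
- bot.movel(position, rate=150, ori=None, guard=None): straight line of the TCP; ori=None keeps the orientation; rate is the mean speed in mm/s. With guard (N) it stops when the force on the tool has changed by that much, and returns True; else False.
- bot.move_j(angles): joint-space move.
- move_gripper(opening, f_grip=None): finger opening in mm; f_grip is the grip in N (None keeps the last); returns when the fingers have stopped.
- bot.wait(seconds).
- bot.ik(position, orientation): joint angles nearest the present ones, or None.
- read_state(): the state.
- viewer.snapshot(name): name is "side" or "top"; returns (picture, depth): 384x512x3 uint8, red, green, blue; 384x512 float32, mm along the optical axis (not along the pixel's ray), 0 where there is no reading.
- viewer.camera_model(name): a dict with "camera_matrix" (3x3 intrinsics, pixels), "dist_coeffs" ([k1, k2, p1, p2, k3] as OpenCV has them; the pictures are not rectified), "T" (4x4, takes a point from camera to world coordinates). Camera axes: x right, y down, z forward; pixel columns grow to the right and rows downward; lengths in mm; the calibration is good to about 2 mm. A picture is of the moment at which its call begins. camera_model takes no time and is no camera call.
A pose or a line that the arm cannot do raises bot.IKError and nothing moves.
- sign_off(): hands the job in, once; it reports no verdict.
The state is a dict: "time": time; "joints": joint angles; "qvel": joint speeds; "joint_efforts": joint torques, N m; "tcp_pos": TCP position; "tcp_rot": TCP orientation; "wrist_force": force on the tool from outside, world axes, zero at the start; "wrist_torque": the same for the moment, N m; "finger_gap": finger opening in mm.
Only numpy, scipy, OpenCV 4.12 (cv2) and the standard library are available. Lean on these libraries where they do the work, as an engineer would, in place of code of your own. Each camera call takes 0.05 s, during which the arm holds its last target. There are 200 camera calls.

## Working session

There is one attempt and no reset: what is moved stays moved. The work goes in short steps, each a Python script; the robot and the scene stay as the last script left them, time stands still between calls to the robot, and variables do not carry over. Pictures are saved under pics/ and viewed, about 8 in all and at most 12, crops included, and the job is handed in when it is done.

```bash
mkdir -p pics; cat > h.py <<'E'
import numpy as np, cv2
from rig import bot, move_gripper, read_state, viewer, sign_off
def snap(n,f=None):
    p,d=viewer.snapshot(n)
    if f: cv2.imwrite('pics/'+f,p[:,:,::-1])
    return p,d
def ray(n,uv,z):
    m=viewer.camera_model(n); K=np.array(m['camera_matrix']);D=np.array(m['dist_coeffs']);T=np.array(m['T'])
    q=cv2.undistortPoints(np.array(uv,float).reshape(-1,1,2),K,D).reshape(-1,2)
    d=np.c_[q,np.ones(len(q))]@T[:3,:3].T; o=T[:3,3]
    return o+d*((z-o[2])/d[:,2])[:,None]
E
python3 - <<'E'
from h import *
a,_=snap('top');b,_=snap('side')
np.save('top0.npy',a);np.save('side0.npy',b)
cv2.imwrite('pics/top0.png',a[:,:,::-1]);cv2.imwrite('pics/side0.png',b[:,:,::-1])
for n in('top','side'):print(n,np.round(viewer.camera_model(n)['T'],2))
print(read_state())
E
```

```text
top [[-1.00000e-02 -1.00000e+00  8.00000e-02  5.48090e+02]
 [-1.00000e+00  1.00000e-02 -0.00000e+00  4.10900e+01]
 [-0.00000e+00 -8.00000e-02 -1.00000e+00  1.12578e+03]
 [ 0.00000e+00  0.00000e+00  0.00000e+00  1.00000e+00]]
side [[ 8.3000e-01 -4.0000e-01  3.8000e-01  2.5823e+02]
 [-5.5000e-01 -6.1000e-01  5.7000e-01 -5.2854e+02]
 [ 1.0000e-02 -6.8000e-01 -7.3000e-01  8.2813e+02]
 [ 0.0000e+00  0.0000e+00  0.0000e+00  1.0000e+00]]
{'time': 0.1, 'joints': array([ 1.03347731e+00,  4.94133194e-01,  1.34603940e+00, -4.23956905e-05,
        1.30250080e+00, -9.55344906e-02]), 'qvel': array([ 0.00025443, -0.00154889, -0.00264493,  0.00155894, -0.00096042,
       -0.00153547]), 'joint_efforts': array([ 2.00227449e-03, -8.80237198e+01, -3.82554388e+01,  7.08480855e-02,
        4.79697436e-02, -5.65783887e-05]), 'tcp_pos': array([267.08158106, 564.69622275, 213.40042433]), 'tcp_rot': array([-3.14051295e+00, -6.24102609e-05,  2.69981935e+00]), 'wrist_force': array([-0.16979195, -0.24980506,  1.00718381]), 'wrist_torque': array([-0.03652272,  0.0263638 ,  0.02137631]), 'finger_gap': 90.92291571442546}
```

View pics/top0.png

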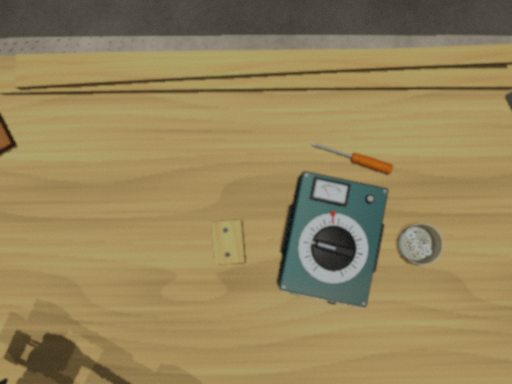

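View pics/side0.png

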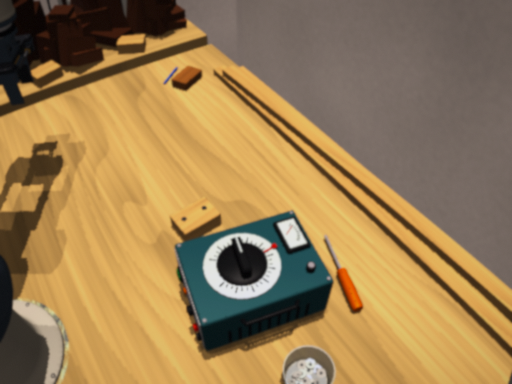

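```bash
cat > meas.py <<'E'
from h import *
C0={'top':(333,247),'side':(242,265)}
def plate(n,im):
    # white plate outer contour -> world z=128 -> circle fit
    hsv=cv2.cvtColor(im,cv2.COLOR_RGB2HSV); u0,v0=C0[n]
    w=((hsv[...,1]<70)&(hsv[...,2]>120)).astype(np.uint8)
    m=np.zeros_like(w); cv2.circle(m,(u0,v0),46,1,-1); w&=m
    w=cv2.morphologyEx(w,cv2.MORPH_CLOSE,np.ones((3,3)))
    c=max(cv2.findContours(w,cv2.RETR_EXTERNAL,cv2.CHAIN_APPROX_NONE)[0],key=len)
    P=ray(n,cv2.convexHull(c).reshape(-1,2),128)[:,:2]
    (x,y),r=cv2.minEnclosingCircle(P.astype(np.float32))
    from scipy.optimize import least_squares
    s=least_squares(lambda p:np.hypot(P[:,0]-p[0],P[:,1]-p[1])-p[2],[x,y,r],loss='soft_l1')
    return s.x
def red(n,im):
    hsv=cv2.cvtColor(im,cv2.COLOR_RGB2HSV); u0,v0=C0[n]
    k=((hsv[...,0]<8)|(hsv[...,0]>172))&(hsv[...,1]>110)&(hsv[...,2]>90)
    v,u=np.nonzero(k); s=np.hypot(u-u0,v-v0)<48
    return np.c_[u,v][s]
def white(n,im,c,rot=True):
    # bright pixels inside the skirt, taken at bar top height 160 (r<40) and skirt (r 43..48)
    g=im.min(2).astype(float); V,U=np.mgrid[:384,:512]; uv=np.c_[U.ravel(),V.ravel()]
    P=ray(n,uv,160)[:,:2]-c; Q=ray(n,uv,136)[:,:2]-c
    return uv,P,Q,g.ravel()
E
python3 - <<'E'
from meas import *
out=[]
for n,f in(('top','top0.npy'),('side','side0.npy')):
    im=np.load(f); c=plate(n,im); print(n,'plate',c)
    r=red(n,im); P=ray(n,r,128)[:,:2]-c[:2]
    print(' red n',len(r),'r',np.round(np.hypot(*P.T),0),'ang',np.round(np.degrees(np.arctan2(P[:,1],P[:,0])),0),np.degrees(np.arctan2(*P.mean(0)[::-1])))
    uv,P,Q,g=white(n,im,c[:2])
    s=(np.hypot(*P.T)<45)&(g>110); print(' white',s.sum(),np.round(np.c_[uv[s],P[s],Q[s],g[s]][:40],0).tolist())
    # teal box top corners
    hsv=cv2.cvtColor(im,cv2.COLOR_RGB2HSV)
    t=((hsv[...,0]>80)&(hsv[...,0]<100)&(hsv[...,1]>90)&(hsv[...,2]>(70 if n=='top' else 0))).astype(np.uint8)
    k=max(cv2.findContours(t,cv2.RETR_EXTERNAL,cv2.CHAIN_APPROX_NONE)[0],key=len)
    W=ray(n,k.reshape(-1,2),123)[:,:2].astype(np.float32); print(' box',cv2.minAreaRect(W))
    u,v=(333,247) if n=='top' else (242,265); cr=im[v-50:v+50,u-55:u+55]
    out.append(cv2.resize(cr,None,fx=5,fy=5,interpolation=cv2.INTER_CUBIC)[:,:,::-1])
cv2.imwrite('pics/z0.png',cv2.resize(np.hstack(out),(800,364)))
E
```

```text
top plate [ 501.39925589 -130.76129806   75.4022178 ]
 red n 18 r [77. 77. 77. 77. 75. 75. 75. 75. 73. 73. 73. 73. 71. 71. 71. 71. 68. 69.] ang [ 1. -0. -2. -4.  1. -0. -2. -4.  1. -0. -2. -4.  1. -0. -2. -4. -0. -2.] -1.2310676192781504
 white 98 [[347.0, 230.0, 37.0, -25.0, 36.0, -30.0, 114.0], [350.0, 232.0, 33.0, -31.0, 32.0, -36.0, 128.0], [351.0, 233.0, 30.0, -33.0, 30.0, -38.0, 134.0], [351.0, 234.0, 28.0, -33.0, 28.0, -38.0, 113.0], [352.0, 235.0, 26.0, -35.0, 26.0, -40.0, 126.0], [353.0, 236.0, 24.0, -37.0, 24.0, -42.0, 127.0], [354.0, 237.0, 22.0, -39.0, 22.0, -44.0, 140.0], [354.0, 238.0, 20.0, -39.0, 20.0, -44.0, 131.0], [354.0, 239.0, 18.0, -39.0, 17.0, -44.0, 116.0], [355.0, 239.0, 18.0, -41.0, 17.0, -46.0, 145.0], [355.0, 240.0, 16.0, -41.0, 15.0, -46.0, 127.0], [355.0, 241.0, 14.0, -41.0, 13.0, -46.0, 118.0], [355.0, 242.0, 12.0, -41.0, 11.0, -46.0, 113.0], [356.0, 242.0, 12.0, -43.0, 11.0, -48.0, 150.0], [319.0, 243.0, 11.0, 33.0, 10.0, 30.0, 120.0], [320.0, 243.0, 11.0, 31.0, 10.0, 28.0, 118.0], [356.0, 243.0, 10.0, -43.0, 9.0, -48.0, 146.0], [318.0, 244.0, 9.0, 35.
[... 2759 characters left out ...]
6.0, 34.0, 27.0, 44.0, 42.0, 223.0], [250.0, 236.0, 36.0, 26.0, 46.0, 41.0, 223.0], [230.0, 237.0, 3.0, 45.0, 12.0, 61.0, 215.0], [231.0, 237.0, 4.0, 44.0, 13.0, 59.0, 209.0], [232.0, 237.0, 6.0, 43.0, 15.0, 58.0, 193.0], [233.0, 237.0, 8.0, 42.0, 17.0, 57.0, 177.0], [234.0, 237.0, 9.0, 41.0, 18.0, 56.0, 168.0], [235.0, 237.0, 11.0, 40.0, 20.0, 55.0, 181.0], [236.0, 237.0, 12.0, 38.0, 22.0, 54.0, 192.0], [237.0, 237.0, 14.0, 37.0, 23.0, 53.0, 168.0], [238.0, 237.0, 16.0, 36.0, 25.0, 52.0, 127.0], [239.0, 237.0, 17.0, 35.0, 26.0, 51.0, 121.0], [240.0, 237.0, 19.0, 34.0, 28.0, 50.0, 163.0]]
 box ((510.52630615234375, -160.34498596191406), (229.5525360107422, 256.5185546875), 76.76595306396484)
```

View pics/z0.png

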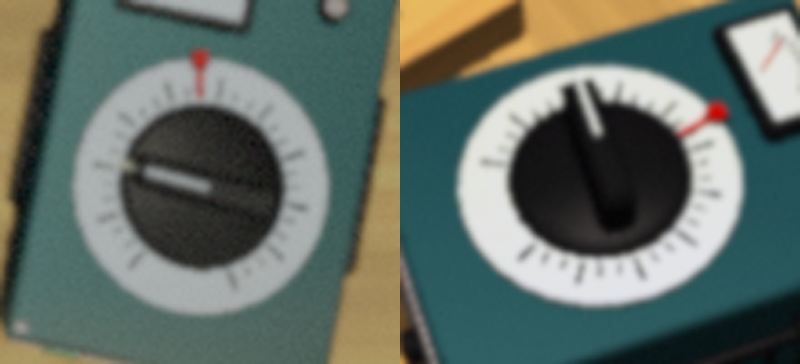

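```bash
cat >> meas.py <<'E'
def angles(n,im,c,guess=None):
    """world angles (deg): red line, index by line fit, index by centroid about the axis"""
    V,U=np.mgrid[:384,:512]; s=np.hypot(U-C0[n][0],V-C0[n][1])<60
    uv=np.c_[U[s],V[s]]; I=im[s].astype(float)
    P=ray(n,uv,128)[:,:2]-c; r=np.hypot(*P.T); a=np.degrees(np.arctan2(P[:,1],P[:,0]))
    w=np.clip(I[:,0]-I[:,1:].max(1)-15,0,None)*(r>52)*(r<66)
    red=(w*a).sum()/w.sum()
    P=ray(n,uv,162)[:,:2]-c; r=np.hypot(*P.T); k=(r<41)
    g=I.min(1)
    m=np.zeros((384,512),np.uint8); ok=k&(g>95); m[uv[ok,1],uv[ok,0]]=1
    N,L,S,ce=cv2.connectedComponentsWithStats(m)
    l=L[uv[:,1],uv[:,0]]
    # line component: the one reaching nearest the axis
    b=min(range(1,N),key=lambda i:r[(l==i)].min() if S[i,4]>8 else 99)
    q=(l==b)&(r<39); w=(g-70)*q; w=w[q]; X=P[q]
    mu=(w[:,None]*X).sum(0)/w.sum(); D=X-mu
    ev,E=np.linalg.eigh((D*w[:,None]).T@D/w.sum()); d=E[:,1]*np.sign(E[:,1]@mu)
    dg=lambda v:np.degrees(np.arctan2(v[1],v[0]))
    return dict(red=red,line=dg(d),cen=dg(mu),n=int(q.sum()),mu=mu.round(1),sd=np.sqrt(ev).round(1),off=float(mu[0]*d[1]-mu[1]*d[0]))
E
python3 - <<'E'
from meas import *
for n,f in(('top','top0.npy'),('side','side0.npy')):
    im=np.load(f); c=plate(n,im)[:2]; print(n,angles(n,im,c))
# box yaw
im=np.load('top0.npy')
for p,z in(((303,173),123),((280,290),123),((387,188),123),((367,305),123)): print(ray('top',[p],z).round(0))
E
```

```text
top {'red': np.float64(-1.1853400828571394), 'line': np.float64(73.99238417779503), 'cen': np.float64(74.48795297000464), 'n': 57, 'mu': array([ 5.2, 18.8]), 'sd': array([1.7, 9.9]), 'off': -0.16884803205391918}
side {'red': np.float64(0.2802755667213883), 'line': np.float64(-29.005044831550975), 'cen': np.float64(54.147615130755675), 'n': 221, 'mu': array([14.8, 20.5]), 'sd': array([ 7.7, 20.4]), 'off': -25.127191901262485}
[[661. -72. 123.]]
[[413. -19. 123.]]
[[ 626. -252.  123.]]
[[ 379. -202.  123.]]
```

```bash
python3 - <<'E'
s=open('meas.py').read()
s=s.replace("k=(r<41)","k=(r<(36 if n=='top' else 30))").replace("(g>95)","(g>(T or (112 if n=='top' else 120)))").replace("guess=None","T=None").replace("(g-70)","(g-90)")
open('meas.py','w').write(s)
E
python3 - <<'E'
from meas import *
for n,f in(('top','top0.npy'),('side','side0.npy')):
    im=np.load(f); c=plate(n,im)[:2]
    for T in((100,112,122) if n=='top' else (110,130,150)): print(n,T,angles(n,im,c,T))
E
```

```text
top 100 {'red': np.float64(-1.1853400828571394), 'line': np.float64(73.68267533515912), 'cen': np.float64(74.58642653647475), 'n': 52, 'mu': array([ 5.1, 18.6]), 'sd': array([1.5, 9.5]), 'off': -0.30360946408290346}
top 112 {'red': np.float64(-1.1853400828571394), 'line': np.float64(74.21889303434642), 'cen': np.float64(74.58833003802329), 'n': 41, 'mu': array([ 5.2, 18.9]), 'sd': array([1.3, 9.3]), 'off': -0.12619364463001492}
top 122 {'red': np.float64(-1.1853400828571394), 'line': np.float64(74.53296494281072), 'cen': np.float64(74.5308065373966), 'n': 29, 'mu': array([ 5.2, 18.8]), 'sd': array([1., 9.]), 'off': 0.0007345138605376889}
side 110 {'red': np.float64(0.2802755667213883), 'line': np.float64(74.51033511506871), 'cen': np.float64(72.25100346779708), 'n': 34, 'mu': array([ 5.5, 17.2]), 'sd': array([1.4, 7.2]), 'off': 0.7108093560515947}
side 130 {'red': np.float64(0.2802755667213883), 'line': np.float64(75.08810449542901), 'cen': np.float64(72.09371315436373), 'n': 26, 'mu': array([ 5.6, 17.3]), 'sd': array([1.1, 7.1]), 'off': 0.947518337011684}
side 150 {'red': np.float64(0.2802755667213883), 'line': np.float64(74.38114350832753), 'cen': np.float64(71.70804071114709), 'n': 19, 'mu': array([ 5.7, 17.3]), 'sd': array([0.9, 6.9]), 'off': 0.8494333995035364}
```

```bash
cat > act.py <<'E'
from meas import *
C=np.array([500.3,-131.7])
def pose(th,gap=0,z=145,r=28,hw=25):
    a=np.radians(th); e=np.array([np.cos(a),np.sin(a)]); t=np.array([np.sin(a),-np.cos(a)])
    p=C+r*e-(hw+gap)*t
    return [p[0],p[1],z],[np.pi,0,a+np.pi/2]
def sweep(a,b,step=9,rate=35):
    for th in np.linspace(a,b,max(1,int(np.ceil(abs(b-a)/step)))+1)[1:]:
        p,o=pose(th); bot.movel(p,rate=rate,ori=o)
def look(tag):
    for n in('top','side'):
        im,_=snap(n,f'{n}_{tag}.png'); np.save(f'{n}_{tag}.npy',im)
        c=plate(n,np.load(n+'0.npy'))[:2]
        try: print(n,angles(n,im,c))
        except Exception as e: print(n,e)
E
python3 - <<'E'
from act import *
move_gripper(0,10)
p,o=pose(74.5,14,z=215); bot.move_ptp(p,o)
p,o=pose(74.5,14); print(bot.movel(p,rate=100,ori=o,guard=15)); print(read_state()['time'],read_state()['finger_gap'],read_state()['tcp_pos'])
p,o=pose(74.5,2); bot.movel(p,rate=50,ori=o); f0=read_state()['wrist_force']
sweep(74.5,14); s=read_state(); print(s['time'],s['tcp_pos'],f0,s['wrist_force'])
p,o=pose(14,12); bot.movel(p,rate=60,ori=o)
p,o=pose(14,12,z=230); bot.movel(p,rate=150,ori=o)
p,o=pose(14,150,z=260); p[0]-=60; bot.movel(p,rate=250,ori=o)
look('1'); print(read_state()['time'])
E
python3 -c "
import cv2,numpy as np
o=[cv2.resize(cv2.imread(f'pics/{n}_1.png')[v-50:v+50,u-55:u+55],(400,364),interpolation=cv2.INTER_CUBIC) for n,u,v in(('top',333,247),('side',242,265))]
cv2.imwrite('pics/z1.png',np.hstack(o))"
```

```text
False
4.7667 0.22586675125171038 [470.51530042 -94.33598907 145.40436059]
7.3667 [ 521.38432498 -100.51408388  144.93072522] [0.54313542 0.85603755 0.51612624] [-1.17072166  3.75326742  1.91281665]
top {'red': np.float64(-1.1631397042767968), 'line': np.float64(12.270036550075991), 'cen': np.float64(9.420567430928699), 'n': 43, 'mu': array([19.8,  3.3]), 'sd': array([1.4, 9.3]), 'off': 0.9973366575516551}
side {'red': np.float64(0.12638126972376412), 'line': np.float64(118.26526995010651), 'cen': np.float64(43.28477051106294), 'n': 77, 'mu': array([14.8, 13.9]), 'sd': array([ 6.6, 10.7]), 'off': 19.646771864289505}
9.35
```

View pics/z1.png

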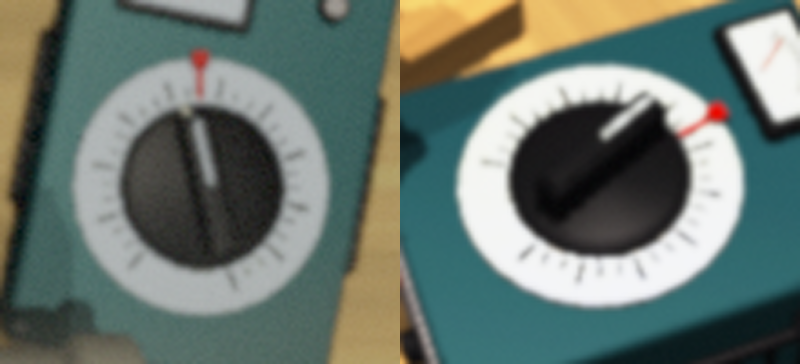

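```bash
python3 - <<'E'
s=open('meas.py').read()
s=s.replace("g=I.min(1)\n","g=I.min(1); k&=(np.abs(P[:,1])<14)&(P[:,0]>0)&(P[:,0]<(36 if n=='top' else 28))\n",1)
open('meas.py','w').write(s)
E
python3 - <<'E'
from act import *
for n in('top','side'):
    c=plate(n,np.load(n+'0.npy'))[:2]; print(angles(n,np.load(n+'_1.npy'),c))
p,o=pose(14,14,z=200); bot.movel(p,rate=250,ori=o)
p,o=pose(14,12); bot.movel(p,rate=120,ori=o)
p,o=pose(14,1); bot.movel(p,rate=50,ori=o)
sweep(14,4,step=5,rate=25); s=read_state(); print(s['time'],s['tcp_pos'],s['wrist_force'])
p,o=pose(4,12); bot.movel(p,rate=60,ori=o)
p,o=pose(4,12,z=230); bot.movel(p,rate=150,ori=o)
p,o=pose(4,150,z=260); p[0]-=60; bot.movel(p,rate=250,ori=o)
look('2'); print(read_state()['time'])
E
python3 -c "
import cv2,numpy as np
o=[cv2.resize(cv2.imread(f'pics/{n}_2.png')[v-50:v+50,u-55:u+55],(400,364),interpolation=cv2.INTER_CUBIC) for n,u,v in(('top',333,247),('side',242,265))]
cv2.imwrite('pics/z2.png',np.hstack(o))"
```

```text
{'red': np.float64(-1.1631397042767968), 'line': np.float64(12.270036550075991), 'cen': np.float64(9.420567430928699), 'n': 43, 'mu': array([19.8,  3.3]), 'sd': array([1.4, 9.3]), 'off': 0.9973366575516551}
{'red': np.float64(0.12638126972376412), 'line': np.float64(19.455060566066027), 'cen': np.float64(17.51541997090939), 'n': 42, 'mu': array([16.7,  5.3]), 'sd': array([2.1, 7.1]), 'off': 0.5920948283657408}
11.7667 [ 526.2676302  -104.53571799  145.01131288] [-1.94240039  5.12589099  3.59883784]
top {'red': np.float64(-1.1908395075673315), 'line': np.float64(2.657830292506454), 'cen': np.float64(0.12943322008019312), 'n': 41, 'mu': array([20.2,  0. ]), 'sd': array([1.4, 9.3]), 'off': 0.8906080907580828}
side {'red': np.float64(0.12042685651659704), 'line': np.float64(3.4621566073784846), 'cen': np.float64(7.903013078537814), 'n': 35, 'mu': array([15.7,  2.2]), 'sd': array([1.6, 6.7]), 'off': -1.2238743804045007}
13.7083
```

View pics/z2.png

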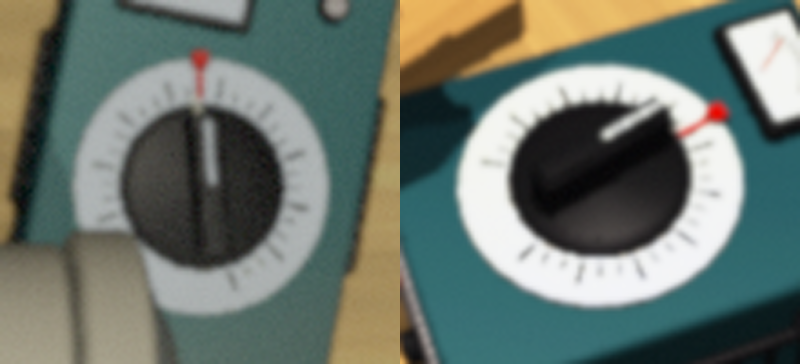

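```bash
python3 - <<'E'
from act import *
p,o=pose(4,14,z=200); bot.movel(p,rate=250,ori=o)
p,o=pose(4,12); bot.movel(p,rate=120,ori=o)
p,o=pose(4,1); bot.movel(p,rate=50,ori=o)
sweep(4,1,step=3,rate=10); s=read_state(); print(s['time'],s['tcp_pos'],s['wrist_force'])
p,o=pose(1,12); bot.movel(p,rate=60,ori=o)
p,o=pose(1,12,z=230); bot.movel(p,rate=150,ori=o)
p,o=pose(1,190,z=280); p[0]-=100; bot.movel(p,rate=250,ori=o)
look('3'); print(read_state()['time'])
# rim spot: white mark on the skirt, z=136, r 43..48.5, against red line at z=128 r 51..66
for t in '023':
  for n in('top','side'):
    im=np.load(f'{n}0.npy' if t=='0' else f'{n}_{t}.npy').astype(float); c=plate(n,np.load(n+'0.npy'))[:2]
    V,U=np.mgrid[225:300,205:380]; uv=np.c_[U.ravel(),V.ravel()]; I=im[225:300,205:380].reshape(-1,3)
    P=ray(n,uv,136)[:,:2]-c; k=(P[:,0]>43)&(P[:,0]<47.5)&(abs(P[:,1])<9)
    w=np.clip(I.min(1)-85,0,None)*k
    print(t,n,'rim spot',(w[:,None]*P).sum(0)/max(w.sum(),1),k.sum(),w.sum())
E
python3 -c "
import cv2,numpy as np
o=[cv2.resize(cv2.imread(f'pics/{n}_3.png')[v-32:v+32,u-32:u+32],(400,400),interpolation=cv2.INTER_CUBIC) for n,u,v in(('top',333,235),('side',260,250))]
cv2.imwrite('pics/z3.png',np.hstack(o))"
```

```text
15.925 [ 527.73285413 -105.90009014  144.99731354] [-0.01939174  4.46718743  2.81821735]
top {'red': np.float64(-1.2034164536406973), 'line': np.float64(0.906538387358424), 'cen': np.float64(-3.304139911910122), 'n': 43, 'mu': array([19. , -1.1]), 'sd': array([1.4, 9.2]), 'off': 1.3952310067864326}
side {'red': np.float64(0.132292050442877), 'line': np.float64(-0.5102666655264562), 'cen': np.float64(5.5936207108729095), 'n': 37, 'mu': array([15.3,  1.5]), 'sd': array([1.6, 6.6]), 'off': -1.6361987394789002}
18.0917
0 top rim spot [47.29758184  0.47043782] 25 294.0
0 side rim spot [46.56250351  4.98612506] 18 293.0
2 top rim spot [46.68892115  0.88891036] 25 485.0
2 side rim spot [46.67386479 -3.77917296] 18 118.0
3 top rim spot [46.60994183  0.11513536] 25 534.0
3 side rim spot [46.60488949 -3.33303599] 18 180.0
```

View pics/z3.png

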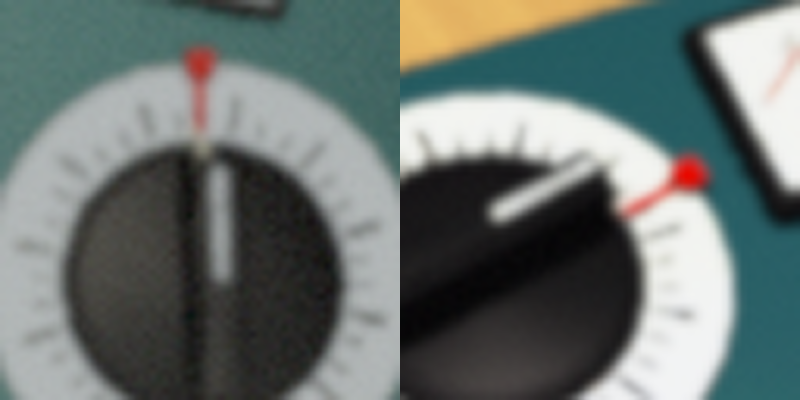

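```bash
python3 - <<'E'
from act import *
p,o=pose(1,14,z=200); bot.movel(p,rate=250,ori=o)
p,o=pose(1,12); bot.movel(p,rate=120,ori=o)
p,o=pose(1,1); bot.movel(p,rate=50,ori=o)
sweep(1,0.1,step=3,rate=5); s=read_state(); print(s['time'],s['tcp_pos'],s['wrist_force'])
p,o=pose(1,12); bot.movel(p,rate=60,ori=o)
p,o=pose(1,12,z=230); bot.movel(p,rate=150,ori=o)
p,o=pose(1,190,z=280); p[0]-=100; bot.movel(p,rate=250,ori=o)
look('4'); print(read_state()['time'])
# change of scene outside the supply since the start (block, tub, screwdriver boxes)
a=np.load('top0.npy').astype(int); b=np.load('top_4.npy').astype(int)
for nm,(u,v,w,h) in dict(block=(208,215,40,55),tub=(393,220,52,50),driver=(308,140,90,38)).items(): print(nm,np.abs(a-b)[v:v+h,u:u+w].mean())
E
python3 -c "
import cv2,numpy as np
o=[cv2.resize(cv2.imread(f'pics/{n}_4.png')[v-32:v+32,u-32:u+32],(400,400),interpolation=cv2.INTER_CUBIC) for n,u,v in(('top',333,235),('side',260,250))]
cv2.imwrite('pics/z4.png',np.hstack(o))"
```

```text
20.5417 [ 528.16373649 -106.45389651  144.98471732] [-0.49541322  3.39195444  1.65684732]
top {'red': np.float64(-1.2068688734446076), 'line': np.float64(-1.2166573149868127), 'cen': np.float64(-4.565420167344267), 'n': 49, 'mu': array([19.2, -1.5]), 'sd': array([1.5, 9.3]), 'off': 1.1243379687126378}
side {'red': np.float64(0.13179326094161553), 'line': np.float64(-0.5474468822916377), 'cen': np.float64(4.057062105994191), 'n': 36, 'mu': array([16.9,  1.2]), 'sd': array([1.6, 6.7]), 'off': -1.3570343592230734}
22.7167
block 26.894242424242425
tub 4.692692307692307
driver 4.730701754385965
```

View pics/z4.png

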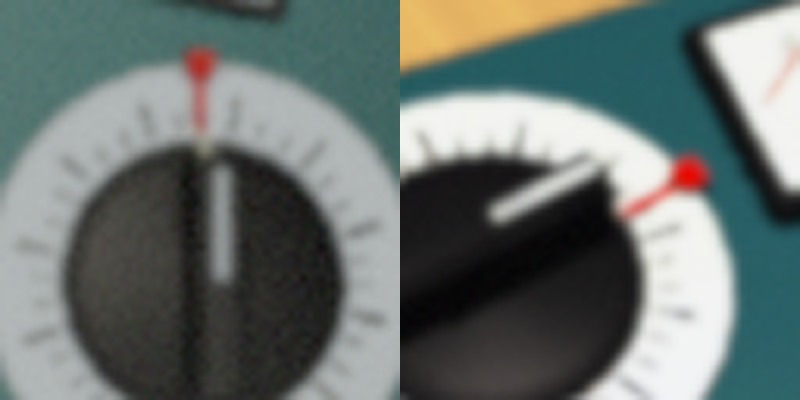

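View pics/top_4.png

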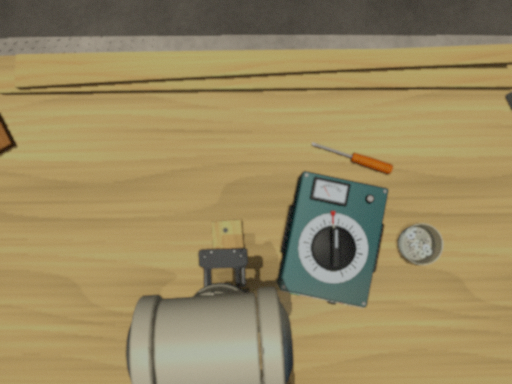

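```bash
python3 -c "
from h import *
s=read_state();print(s['time'],s['tcp_pos'],s['wrist_force']);sign_off()"
```

```text
22.7167 [424.88711402  82.98367164 279.54741447] [0.00328606 0.51510273 0.17484797]
the job is handed in; nothing more can be done
```

The dial's white index line now lines up with the red line, as near as the cameras can show. I pushed the bar clockwise with the closed fingertips in four steps, about 75° in all. I checked the pictures after each step, then took the hand clear to 280 mm above the bench. I handed the job in at 22.7 s.

**Alignment:** The last pictures put the index at -1.2° against -1.2° for the red line in the top view. In the side view it was -0.5° against +0.1°.

**Disagreement:** The angle taken from the white line's centroid about the axis is off by about 3–4° in both views, in opposite directions. I put that down to 1–2 mm of axis and height error, and relied on the line direction and the mark at the rim instead.

**Other objects:** The red marker, tub and screwdriver look unmoved. In the last top view the raised hand hid part of the pine block, so its picture comparison there meant nothing (difference of 26.9). The part I could see is where it was, and the fingers never went near it at bench height.

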